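Stand two crates on end to find the stamp, push that one to the dispatch line

ROBOT

A 6-joint arm with a two-finger parallel gripper is mounted at the origin on a cart in front of the work surface, level with it; the furniture and walls round the work are solid. World frame = base frame: x ahead of the robot, y to its left, z up, the work surface at z = 0. Lengths are in m, angles in rad, forces in N, time in s.
With the tool pointing down it reaches from about 0.425 to 0.95 m from the base axis. Payload 14.7 kg.
Tool frame: the origin (TCP) lies at the very end of the fingers, on their centre line; the grasp point (between the pads) lies 19 mm behind it; z points along the fingers, y is the line along which they close (so a half turn about z gives the same grasp; the last joint's range is limited). The gripper opens to 85 mm and grips with 20 to 120 N. Pads are 22 mm wide; open, the fingers measure 114 mm over their backs; the gripper's body (76 mm by 85 mm) begins 54 mm behind the grasp point. The pads swing forward as they close: fully open they stand 13 mm farther back than shut.
Start: joints at [-1.207, 0.48, 1.596, -0, 1.065, -0.047], TCP at [0.26, -0.596, 0.231] pointing down, gripper open.
Joint ranges: [-2.75, 2.75], [-0.82, 2.05], [0.23, 2.67], [-1.56, 4.7], [0.09, 2.69], [-2.92, 2.92]. Speed limits (rad/s): [1.89, 1.89, 2.39, 3.01, 3.01, 3.01].

INTERFACE

Orientations are given as a 3x3 rotation matrix whose columns are the frame's x, y, z axes.
In Python, from workcell import read_state, grab_frame, sign_off, recognise, regions_of, tip_of gives the robot as it stands.
- The arm moves only by the shell command python3 -m handwheel 'ROWS' [OPENING] [FORCE]. ROWS is JSON, a list of rows, each an object of numbers: "dx", "dy", "dz": the shift along the world's x, y, z in cm; "rx", "ry", "rz": the turn, a rotation vector about the world's x, y, z in rad. In form: [{"dx": .., "dy": .., "dz": .., "rx": .., "ry": .., "rz": ..}, ...]. A call has 1 to 12 rows; each row is the pose to reach, as a shift and turn from the pose commanded when the call began; what a row does not reach only later rows make up. A row lasts 1/12 s, in which the tool goes at most 41.7 mm and 7.16 degrees, less where a joint would pass 70% of its speed; a pose out of reach is approached as far as the arm can. A call with a gripper value outside its range is refused whole. OPENING is the gripper command: -1 is fully open, 1 is shut, values between are in proportion, set as the call begins (- or left out, the last holds). The fingers move at their own pace and stop on an object; FORCE is the grip in N (left out, the last holds). Time passes only in rows, so rows that repeat a pose let the fingers close. It gives the time, the measured TCP pose, the force, the opening and the grip force at its end, in the units of the state.
- read_state(): the state, without advancing time (a new reading comes with each control period).
- grab_frame(name): name is "scene" or "top" or "wrist"; returns a dict with "pixels" (420x560x3 uint8, red, green, blue), "depth" (420x560 float32, m along the optical axis (not along the pixel's ray), 0 where there is no reading), "mtx" (3x3 intrinsics, pixels), "rvec" (rotation vector, rad) and "tvec" (3), from world to camera coordinates, as OpenCV has them; the wrist camera has in their place "T_tool_cam" (4x4, takes a point from camera to tool coordinates, whose origin is the TCP and whose axes are the flange's). Camera axes: x right, y down, z forward; pixel columns grow to the right and rows downward; lengths in m; the calibration is good to about 2 mm. A picture is of the moment at which its call begins: read the wrist's pose just before it.
- sign_off(): hands the job in; it is judged then, once.
Trained networks look in a picture, given as the dict that the camera call returned (one of the last four; its "shot" number tells which), for a name from the list of things; names that differ only in an ending like _2 or _b are one class to them, and where a whole thing is asked for, a point or a joint stands for the part that bears it (a point fixed in the world has none). Each returns a list of dicts, best first, with "conf" (0 to 1); they miss things now and then, are a little off and sometimes report something else, mostly with a low value. They report only what shows in the picture. A call takes as long as a camera call.
- recognise(picture, target): "box" ([centre column, centre row, width, height] in pixels, round what is visible of it).
- regions_of(picture, target): "mask" (420x560 bool, what is visible of it) and "box" ([centre column, centre row, width, height] in pixels, round what is visible of it).
- tip_of(picture, target): "position" ([column, row] in pixels: a listed point, or the origin of a listed thing).
The state is a dict: "time_s": time; "joint_positions": joint angles; "joint_velocities": joint speeds; "effort": joint torques, N m; "tool_pos": TCP position; "ee_rot": TCP orientation; "contact_force": force on the tool from outside, world axes, zero at the start; "ft_torque": the same for the moment, N m; "finger_gap": finger opening in m; "grasp_force": force on a finger pad.
Only numpy, scipy, OpenCV 4.12 (cv2) and the standard library are available. Lean on these libraries where they do the work, as an engineer would, in place of code of your own. Each camera call takes 0.05 s, during which the arm holds its last target. There are 200 camera calls.

TASK

One of the two blue crates has a white inspection stamp under its floor. Gently tip up first one crate and then the other by the front lip until each stands on end on its flat back wall, underside towards you, and see which is stamped. Then push the stamped crate along the bench, still standing on end, until it is flush against the aluminium rail of the dispatch line; use only the fingertips, grip and lift nothing, leave the other crate standing where you tipped it and disturb nothing else.

Things in the scene. Friction and masses are not known exactly. Their poses are not given: they have to be found in the camera images.
- crate_a: The crate WITH the stamp underneath, else like crate_b. Empty blue open crate, base 70 mm deep (x) by 124 mm wide (y), 42 mm high, about 0.22 kg. Flat back wall; rim 8 mm thick (underside 34 mm up) standing out 14 mm as a rubber-edged lip along the front, 10 mm at the sides. Origin: centre of the underside; at the start x points away from the robot (yaw within 12 degrees), y left, z up.
- crate_b: The crate WITHOUT a stamp, otherwise the same as crate_a, 17 to 31 cm to its left or right. Either crate: lifting the front lip takes 1 to 3 N; it pivots on its back bottom edge sliding up to 2 cm, balances at about 63 degrees, then goes over by itself and stands on its back wall (foot 42 mm deep, 84 mm tall to the lip, underside towards the robot). Friction on the bench about 0.75.
- stamp (a point): Centre of the ink stamp: white ring 52 mm across with a tick in it, in the middle of crate_a's underside (moves with it).
- dispatch_rail: Dispatch line: a fixed straight aluminium rail beyond both crates, 20 mm deep, 446 mm long, 40 mm high, with a yellow stripe along its top. Origin on the bench at the middle of the rail's near face; y runs along the rail to the left, x away from the robot (yaw -2 to -4 degrees). A crate that has been stood on end has 10 to 90 mm to go to it.
- ink_stamp: Bystander: brown wooden hand stamp, 24 mm across, 54 mm high, standing. Origin: centre of the underside.
- red_marker: Bystander: red marker pen lying left of the crates, 133 mm long, 14 mm thick. Origin: centre of the underside.
- green_tape: Bystander: roll of green tape, 62 mm across, 21 mm high. Origin: centre of the underside.
- flux: Bystander: small brown dropper bottle with a red cap, 31 mm across, 90 mm high. Origin: centre of the underside.
- hex_keys: Bystander: green folding hex key set, 85 x 26 x 20 mm. Origin: centre of the underside.
- meter: Bystander: orange multimeter lying on its back, 145 x 70 x 45 mm. Origin: centre of the underside.
- crate_a_lip (a point): Middle of the lower outer edge of crate_a's front lip (49 mm before the origin, 34 mm up): where fingertips can push it up. Fingers sloping 20 degrees or more (tips forward, 10 to 15 mm below this edge) hold under the lip; upright ones tend to slip off upwards.
- crate_a_heel (a point): Middle of crate_a's back bottom edge (35 mm beyond the origin): the edge it pivots on. On end, the crate slides upright when its underside is pushed within 20 mm of the bench; higher pushes may topple it.
- crate_a_toe (a point): Middle of crate_a's front bottom edge (35 mm before the origin); 70 mm high when the crate stands on end.
- crate_a_back_left (a point): Top of crate_a's back wall, 60 mm left of its middle (35 mm beyond the origin, 42 mm up). With the crate on end it lies on the bench, foremost towards the dispatch rail.
- crate_a_back_right (a point): Top of crate_a's back wall, 60 mm right of its middle (35 mm beyond the origin, 42 mm up). With the crate on end it lies on the bench, foremost towards the dispatch rail.
- crate_b_lip (a point): Middle of the lower outer edge of crate_b's front lip (49 mm before the origin, 34 mm up): where fingertips can push it up. Fingers sloping 20 degrees or more (tips forward, 10 to 15 mm below this edge) hold under the lip; upright ones tend to slip off upwards.
- crate_b_heel (a point): Middle of crate_b's back bottom edge (35 mm beyond the origin): the edge it pivots on. On end, the crate slides upright when its underside is pushed within 20 mm of the bench; higher pushes may topple it.
- crate_b_toe (a point): Middle of crate_b's front bottom edge (35 mm before the origin); 70 mm high when the crate stands on end.

How it is judged:
By the outcome, as a careful person would: the job done as asked, in the order asked, and still so for the second after the job is handed in, with the robot touching nothing.
It also fails if it takes over 67 s, if anything falls off the work surface, if the arm or the gripper's body presses on something with over 40 N, if the wrist force passes 120 N, or if a joint passes its speed limit or range.

## Working session

There is one attempt and no reset: what is moved stays moved. The work goes in short steps, Python scripts to look and compute and a shell command to move; the robot and the scene stay as the last step left them, time stands still between calls to the robot, and variables do not carry over. Pictures are saved under pics/ and viewed, at most 10 in all, crops included, and the job is handed in when it is done.

```bash
ls; mkdir -p pics
cat > h.py <<'E'
import numpy as np, cv2
from workcell import *
def cam(f):
    R=cv2.Rodrigues(np.array(f["rvec"],float))[0]; return R,np.array(f["tvec"],float).ravel(),np.array(f["mtx"])
def ray(f,px,z):
    R,t,K=cam(f); d=R.T@np.linalg.inv(K)@np.array([px[0],px[1],1.]); c=-R.T@t
    return c+d*(z-c[2])/d[2]
def cloud(f):
    R,t,K=cam(f); D=f["depth"]; v,u=np.indices(D.shape)
    P=np.stack([(u-K[0,2])/K[0,0]*D,(v-K[1,2])/K[1,1]*D,D],-1)
    return (P-t)@R
def save(f,n): cv2.imwrite("pics/"+n,cv2.cvtColor(f["pixels"],cv2.COLOR_RGB2BGR))
E
python3 - <<'E'
from h import *
np.set_printoptions(precision=3,suppress=True)
t=grab_frame("top"); s=grab_frame("scene")
im=np.vstack([t["pixels"],s["pixels"]]); im=cv2.resize(im,(400*1,600)); 
save(t,"top0.png"); save(s,"scene0.png")
P=cloud(t)
for n in ["crate_a","dispatch_rail","ink_stamp","red_marker","green_tape","flux","hex_keys","meter"]:
    for r in regions_of(t,n)[:3]:
        q=P[r["mask"]]; q=q[q[:,2]>.008]
        if len(q): print(n,round(r["conf"],2),np.round(r["box"]),"min",np.percentile(q,2,0),"max",np.percentile(q,98,0))
for n,z in [("crate_a_lip",.034),("crate_a",0),("crate_a_heel",0),("dispatch_rail",0),("crate_a_back_left",.042),("crate_a_back_right",.042)]:
    for r in tip_of(t,n)[:3]: print(n,round(r["conf"],2),np.round(r["position"]),ray(t,r["position"],z))
print(read_state()["ee_rot"],read_state()["tool_pos"])
E
```

```text
pics
crate_a 0.79 [220. 231.  53.  36.] min [0.428 0.137 0.008] max [0.514 0.276 0.049]
crate_a 0.73 [312. 233.  54.  29.] min [ 0.427 -0.114  0.008] max [0.51  0.026 0.049]
dispatch_rail 0.57 [257. 175. 158.  26.] min [ 0.601 -0.104  0.012] max [0.662 0.316 0.047]
ink_stamp 0.37 [268. 264.   4.   6.] min [0.373 0.062 0.047] max [0.387 0.076 0.057]
ink_stamp 0.34 [221. 232.  49.  35.] min [0.428 0.137 0.008] max [0.514 0.276 0.049]
red_marker 0.71 [179. 260.  19.  42.] min [0.34  0.297 0.008] max [0.446 0.358 0.02 ]
green_tape 0.71 [389. 203.  21.  23.] min [ 0.527 -0.304  0.009] max [ 0.585 -0.247  0.027]
green_tape 0.33 [178. 260.  24.  41.] min [0.34  0.297 0.009] max [0.446 0.357 0.02 ]
hex_keys 0.7 [380. 264.  22.  28.] min [ 0.348 -0.272  0.01 ] max [ 0.416 -0.215  0.026]
meter 0.73 [161. 157.  36.  51.] min [0.619 0.34  0.014] max [0.753 0.423 0.046]
meter 0.18 [218. 231.  55.  36.] min [0.428 0.137 0.008] max [0.514 0.276 0.049]
crate_a_lip 0.75 [223. 246.] [0.43  0.199 0.034]
crate_a 0.88 [311. 229.] [ 0.479 -0.05   0.   ]
crate_a 0.54 [221. 243.] [0.441 0.208 0.   ]
crate_a_heel 0.21 [254. 180.] [0.623 0.113 0.   ]
dispatch_rail 0.84 [256. 180.] [0.625 0.108 0.   ]
dispatch_rail 0.74 [309. 245.] [ 0.435 -0.044  0.   ]
crate_a_back_left 0.91 [193. 217.] [0.513 0.282 0.042]
crate_a_back_left 0.27 [252. 178.] [0.622 0.119 0.042]
crate_a_back_right 0.76 [240. 211.] [0.527 0.152 0.042]
crate_a_back_right 0.64 [269. 261.] [0.389 0.07  0.042]
[[ 0.917  0.399 -0.   ]
 [ 0.399 -0.917  0.   ]
 [-0.    -0.    -1.   ]] [ 0.26  -0.596  0.231]
```

View pics/top0.png

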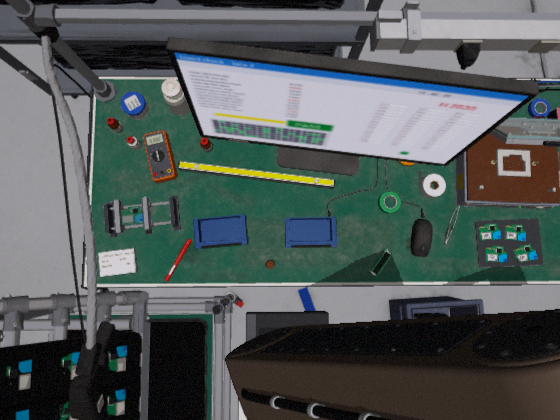

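View pics/scene0.png

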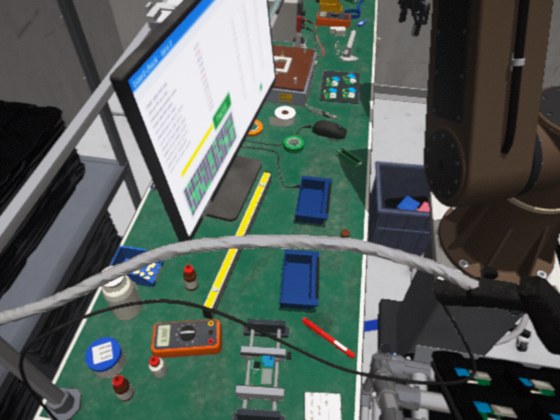

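The top view shows the left crate at about columns 193–247, rows 214–247, and the right crate at 285–337, rows 218–247. The rail's yellow stripe runs from (180,165) to (335,183), with the monitor overhanging behind it. In the scene view the hand stamp stands in front, between the crates. Next I'll fit the poses precisely.

```bash
cat >> h.py <<'E'
def rect(q):
    c,(a,b),an=cv2.minAreaRect((q[:,:2]*1000).astype(np.float32)); 
    if a<b: a,b,an=b,a,an+90
    an=(an+90+90)%180-90
    return np.round(c,1),round(a,1),round(b,1),"yaw",round(an,2)
E
python3 - <<'E'
from h import *
np.set_printoptions(precision=3,suppress=True)
t=grab_frame("top");P=cloud(t)
X,Y,Z=P[...,0],P[...,1],P[...,2]
blue=(t["pixels"][...,2]>t["pixels"][...,0]*1.8)&(t["pixels"][...,2]>t["pixels"][...,1]*1.1)
for y0,y1 in [(.12,.3),(-.13,.05)]:
    m=(X>.39)&(X<.55)&(Y>y0)&(Y<y1)&blue
    print("depth",rect(P[m&(Z>.036)&(Z<.05)]))
    v,u=np.nonzero(m); q=np.array([ray(t,(a,b),.042) for a,b in zip(u,v)])
    print("color@42",rect(q))
p=t["pixels"].astype(int); yel=(p[...,0]>150)&(p[...,1]>140)&(p[...,2]<80)&(X>.5)&(X<.75)&(Y<.4)&(Y>-.2)&(Z<.1)
v,u=np.nonzero(yel); q=np.array([ray(t,(a,b),.04) for a,b in zip(u,v)]); print("rail",rect(q))
mon=(X>.45)&(X<.95)&(Y>-.5)&(Y<.4)&(Z>.1)
for y in np.arange(-.4,.4,.1):
    k=mon&(abs(Y-y)<.05)
    if k.any():
        k2=P[k]; i=k2[:,0].argmin(); j=k2[:,2].argmin(); print(round(y,1),"front",k2[i],"low",k2[j])
E
```

```text
depth (array([471.6, 207. ]), 144.3, 83.3, 'yaw', 4.87)
color@42 (array([472.7, 207.1]), 144.9, 84.8, 'yaw', 4.76)
depth (array([469.7, -45.4]), 144.5, 82.6, 'yaw', 1.02)
color@42 (array([469.1, -45.5]), 143.0, 83.7, 'yaw', -0.12)
rail (array([636.7, 121. ]), 462.0, 24.6, 'yaw', -5.2)
-0.4 front [ 0.629 -0.373  0.168] low [ 0.634 -0.351  0.159]
-0.3 front [ 0.634 -0.347  0.17 ] low [ 0.644 -0.279  0.158]
-0.2 front [ 0.645 -0.248  0.167] low [ 0.658 -0.16   0.156]
-0.1 front [ 0.659 -0.149  0.174] low [ 0.663 -0.116  0.155]
-0.0 front [ 0.67  -0.048  0.168] low [ 0.675 -0.018  0.16 ]
0.1 front [0.682 0.052 0.161] low [0.695 0.147 0.154]
0.2 front [0.693 0.152 0.16 ] low [0.697 0.17  0.156]
0.3 front [0.817 0.325 0.102] low [0.827 0.315 0.1  ]
```

```bash
python3 -m handwheel '[{"dx":0,"dy":4,"dz":1},{"dx":0,"dy":8,"dz":2},{"dx":0,"dy":12,"dz":2},{"dx":0,"dy":16,"dz":2,"rz":0.1},{"dx":1,"dy":20,"dz":2,"rz":0.2},{"dx":2,"dy":24,"dz":2,"rz":0.3},{"dx":4,"dy":28,"dz":2,"rz":0.4},{"dx":6,"dy":32,"dz":2,"rz":0.41},{"dx":8,"dy":36,"dz":2,"rz":0.41},{"dx":10,"dy":40,"dz":2,"rz":0.41},{"dx":12,"dy":44,"dz":2,"rz":0.41},{"dx":12,"dy":48,"dz":2,"rz":0.41}]' -1
```

```text
$[0]: bad value
```

```bash
python3 -m handwheel '[{"dx":0,"dy":4,"dz":1,"rx":0,"ry":0,"rz":0},{"dx":0,"dy":8,"dz":2,"rx":0,"ry":0,"rz":0},{"dx":0,"dy":12,"dz":2,"rx":0,"ry":0,"rz":0},{"dx":0,"dy":16,"dz":2,"rx":0,"ry":0,"rz":-0.1},{"dx":1,"dy":20,"dz":2,"rx":0,"ry":0,"rz":-0.2},{"dx":2,"dy":24,"dz":2,"rx":0,"ry":0,"rz":-0.3},{"dx":4,"dy":28,"dz":2,"rx":0,"ry":0,"rz":-0.4},{"dx":6,"dy":32,"dz":2,"rx":0,"ry":0,"rz":-0.41},{"dx":8,"dy":36,"dz":2,"rx":0,"ry":0,"rz":-0.41},{"dx":10,"dy":40,"dz":2,"rx":0,"ry":0,"rz":-0.41},{"dx":12,"dy":44,"dz":2,"rx":0,"ry":0,"rz":-0.41},{"dx":12,"dy":48,"dz":2,"rx":0,"ry":0,"rz":-0.41}]' -1
```

```text
time_s: 1.85
tool_pos: [0.3798, -0.1287, 0.2518]
ee_rot: [[1.0, 0.001, 0.002], [0.001, -1.0, -0.001], [0.002, 0.001, -1.0]]
contact_force: [0.6, -0.4, 0.3]
finger_gap: 0.0852
grasp_force: 0.0
```

```bash
python3 -m handwheel '[{"dx":-0.5,"dy":2,"dz":-1,"rx":0,"ry":-0.11,"rz":0},{"dx":-1.5,"dy":4,"dz":-3,"rx":0,"ry":-0.22,"rz":0},{"dx":-2.5,"dy":6,"dz":-5,"rx":0,"ry":-0.33,"rz":0},{"dx":-3,"dy":7,"dz":-8,"rx":0,"ry":-0.44,"rz":0},{"dx":-3,"dy":7,"dz":-11,"rx":0,"ry":-0.44,"rz":0},{"dx":-3,"dy":7,"dz":-14,"rx":0,"ry":-0.44,"rz":0},{"dx":-3,"dy":7,"dz":-14,"rx":0,"ry":-0.44,"rz":0},{"dx":-3,"dy":7,"dz":-14,"rx":0,"ry":-0.44,"rz":0}]'; python3 -c "
from h import *
print(read_state()['joint_positions'])"
```

```text
time_s: 2.52
tool_pos: [0.3813, -0.0339, 0.1781]
ee_rot: [[0.893, 0.04, 0.448], [0.009, -0.997, 0.072], [0.45, -0.06, -0.891]]
contact_force: [0.5, 0.8, 0.3]
finger_gap: 0.0852
grasp_force: 0.0
[-0.41114106  0.05524277  2.57720102  1.17919096  0.26813448  0.0182354 ]
```

```bash
cat >> h.py <<'E'
import json
def log():
    s=read_state(); open("log.txt","a").write(json.dumps([list(map(float,s['joint_positions'])),list(map(float,s['tool_pos'])),np.array(s['ee_rot']).tolist()])+"\n")
    print(np.round(s['joint_positions'],3))
E
python3 -c "
from h import *
log()"
python3 -m handwheel '[{"dx":0,"dy":-1,"dz":0,"rx":0.02,"ry":0.1,"rz":0},{"dx":1,"dy":-1,"dz":-2,"rx":0.04,"ry":0.2,"rz":0},{"dx":2,"dy":-1,"dz":-4,"rx":0.06,"ry":0.3,"rz":0},{"dx":2,"dy":-1,"dz":-4,"rx":0.07,"ry":0.42,"rz":0},{"dx":2,"dy":-1,"dz":-4,"rx":0.07,"ry":0.45,"rz":0},{"dx":2,"dy":-1,"dz":-4,"rx":0.07,"ry":0.45,"rz":0}]'; python3 -c "
from h import *
log()"
python3 -m handwheel '[{"dx":0,"dy":0,"dz":-2,"rx":0,"ry":-0.1,"rz":0},{"dx":0,"dy":0,"dz":-4,"rx":0,"ry":-0.2,"rz":0},{"dx":0,"dy":0,"dz":-4,"rx":0,"ry":-0.2,"rz":0}]'; python3 -c "
from h import *
log()"
```

```text
[-0.411  0.055  2.577  1.179  0.268  0.018]
time_s: 3.02
tool_pos: [0.3998, -0.0446, 0.1377]
ee_rot: [[1.0, -0.007, 0.011], [-0.009, -0.99, 0.138], [0.009, -0.138, -0.99]]
contact_force: [0.7, 0.5, -1.0]
finger_gap: 0.0851
grasp_force: 0.0
[-0.312  0.3    2.227  0.221  0.66   1.089]
time_s: 3.27
tool_pos: [0.4039, -0.0415, 0.1011]
ee_rot: [[0.979, 0.023, 0.204], [-0.008, -0.989, 0.147], [0.205, -0.145, -0.968]]
contact_force: [1.8, 1.9, -0.9]
finger_gap: 0.0855
grasp_force: 0.0
[-0.373  0.331  2.403  0.685  0.34   0.548]
```

```bash
cat > kin.py <<'E'
from h import *
from scipy.optimize import least_squares
D=[json.loads(l) for l in open("log.txt")]
D.append([[-1.207,.48,1.596,0,1.065,-.047],[.26,-.596,.231],[[.917,.399,0],[.399,-.917,0],[0,0,-1]]])
def Wm(q,p):
    a0,L1,L2,e,h,d,b=p; c2,s2,c3,s3=np.cos(q[1]),np.sin(q[1]),np.cos(q[1]+q[2]),np.sin(q[1]+q[2])
    r=a0+L1*s2+L2*s3+e*c3; z=h+L1*c2+L2*c3-e*s3
    return np.array([r*np.cos(q[0])-b*np.sin(q[0]),r*np.sin(q[0])+b*np.cos(q[0]),z])
def res(p): return np.concatenate([Wm(q,p)-(np.array(t)-p[5]*np.array(R)[:,2]) for q,t,R in D])
def fit():
    best=None
    for L in (.4,.5,.6):
        for d in (.2,.3,.4):
            s=least_squares(lambda p:np.r_[res(p),1e-3*p[[0,3]]],[0,L,L,0,.15,d,.03])
            if best is None or s.cost<best.cost: best=s
    return best
if __name__=="__main__":
    b=fit(); print(np.round(b.x,4),np.abs(res(b.x)).max())
    for q,t,R in D:
        R=np.array(R); f=np.array([np.cos(q[0])*np.sin(q[1]+q[2]),np.sin(q[0])*np.sin(q[1]+q[2]),np.cos(q[1]+q[2])])
        print(np.arccos(f@R[:,2]),q[4])
E
python3 kin.py
```

```text
[0.0016 0.5963 0.4444 0.0339 0.3174 0.3705 0.0306] 0.0002879515267575905
0.26813448122455413 0.26813448122455424
0.6595261263336001 0.6595261263336003
0.3401930004491453 0.34019300044914563
1.065592653589793 1.065
```

```bash
cat >> kin.py <<'E'
P0=np.array([0.0016,0.5963,0.4444,0.0339,0.3174,0.3705,0.0306])
def ik(tcp,R):
    W=np.array(tcp)-P0[5]*R[:,2]
    for g in ([0,.3,2.3],[0,0,2.0],[0,.5,1.5]):
        g=[np.arctan2(W[1],W[0])-.05]+g[1:]
        s=least_squares(lambda q:Wm(q,P0)-W,g)
        if s.cost<1e-9: break
    else: return None
    q=s.x; j1=q[0];th=q[1]+q[2]
    # frame: forearm z, elbow plane
    f=np.array([np.cos(j1)*np.sin(th),np.sin(j1)*np.sin(th),np.cos(th)])
    u=np.array([np.cos(j1)*np.cos(th),np.sin(j1)*np.cos(th),-np.sin(th)])
    w=np.cross(f,u)
    t=R[:,2]; return np.r_[q,np.arctan2(t@w,t@u),np.arccos(t@f)]
def Rt(yaw,a):
    from scipy.spatial.transform import Rotation as Ro
    return (Ro.from_euler('z',yaw)*Ro.from_euler('y',-a)).as_matrix()@np.diag([1,-1,-1.])
E
python3 - <<'E'
from kin import *
np.set_printoptions(precision=3,suppress=True)
for q,t,R in D[:3]: print(ik(t,np.array(R)),np.round(q,3))
lo=[-2.75,-.82,.23,-1.56,.09,-2.92]
for lip,yaw in [((.4275,-.0455),0),((.4305,.2035),.084)]:
  for shut in (0,13):
    for a in (0,15,20,25,30):
        A=np.radians(a); R=Rt(yaw,A)
        for off,dz in ((-.03,-.012),(.004,-.012),(.0,.04),(.05,.065),(.09,.05)):
            c=np.array([lip[0]+off*np.cos(yaw),lip[1]+off*np.sin(yaw),.034+dz])
            tcp=c-R@np.array([.011,0,-.013+shut/1000])
            print(lip,shut,a,off,tcp,ik(tcp,R))
E
```

```text
[-0.411  0.055  2.577  1.178  0.268] [-0.411  0.055  2.577  1.179  0.268  0.018]
[-0.312  0.299  2.227  0.221  0.66 ] [-0.312  0.3    2.227  0.221  0.66   1.089]
[-0.374  0.332  2.403  0.686  0.34 ] [-0.373  0.331  2.403  0.685  0.34   0.548]
(0.4275, -0.0455) 0 0 -0.03 [ 0.386 -0.045  0.009] [-0.196  0.567  2.35  -0.     0.225]
(0.4275, -0.0455) 0 0 0.004 [ 0.42  -0.045  0.009] [-0.18   0.582  2.274  0.     0.285]
(0.4275, -0.0455) 0 0 0.0 [ 0.416 -0.045  0.061] [-0.182  0.462  2.259  0.     0.42 ]
(0.4275, -0.0455) 0 0 0.05 [ 0.466 -0.045  0.086] [-0.163  0.456  2.135  0.     0.551]
(0.4275, -0.0455) 0 0 0.09 [ 0.506 -0.045  0.071] [-0.15   0.52   2.056  0.     0.566]
(0.4275, -0.0455) 0 15 -0.03 [ 0.39  -0.045  0.007] [-0.256  0.605  2.56   2.906  0.285]
(0.4275, -0.0455) 0 15 0.004 [ 0.424 -0.045  0.007] [-0.23   0.598  2.484  2.846  0.204]
(0.4275, -0.0455) 0 15 0.0 [ 0.42  -0.045  0.059] [-0.233  0.441  2.467  1.913  0.063]
(0.4275, -0.0455) 0 15 0.05 [ 0.47  -0.045  0.084] [-0.202  0.407  2.343  0.368  0.145]
(0.4275, -0.0455) 0 15 0.09 [ 0.51  -0.045  0.069] [-0.183  0.472  2
[... 7049 characters left out ...]
2.493 -2.689  0.423]
(0.4305, 0.2035) 13 25 0.0 [0.421 0.203 0.069] [ 0.528  0.474  2.479 -2.416  0.277]
(0.4305, 0.2035) 13 25 0.05 [0.47  0.207 0.094] [ 0.469  0.429  2.368 -1.941  0.171]
(0.4305, 0.2035) 13 25 0.09 [0.51  0.21  0.079] [ 0.432  0.489  2.298 -1.955  0.156]
(0.4305, 0.2035) 13 30 -0.03 [0.391 0.2   0.017] [ 0.619  0.716  2.617 -2.732  0.694]
(0.4305, 0.2035) 13 30 0.004 [0.425 0.203 0.017] [ 0.562  0.694  2.551 -2.733  0.617]
(0.4305, 0.2035) 13 30 0.0 [0.421 0.203 0.069] [ 0.568  0.519  2.541 -2.581  0.453]
(0.4305, 0.2035) 13 30 0.05 [0.471 0.207 0.093] [ 0.5    0.455  2.432 -2.408  0.307]
(0.4305, 0.2035) 13 30 0.09 [0.511 0.21  0.079] [ 0.458  0.513  2.362 -2.451  0.291]
```

```bash
cat >> kin.py <<'E'
from scipy.spatial.transform import Rotation as Ro
def go(tip,yaw,adeg,opn=True):
    "tip: wanted front corner of the fingertips"
    R=Rt(yaw,np.radians(adeg)); tcp=np.array(tip)-R@np.array([.011,0,-.013 if opn else 0])
    s=read_state(); d=(tcp-s['tool_pos'])*100; rv=Ro.from_matrix(R@np.array(s['ee_rot']).T).as_rotvec()
    print("tcp",tcp.round(4),"shift",d.round(2),"turn",rv.round(3),"q",None if (q:=ik(tcp,R)) is None else q.round(2))
def where(opn=True):
    s=read_state(); R=np.array(s['ee_rot']); print("corner",(np.array(s['tool_pos'])+R@np.array([.011,0,-.013 if opn else 0])).round(4),"tool z",R[:,2].round(3),"j",np.round(s['joint_positions'],2),"F",np.round(s['contact_force'],1),s['time_s'])
E
python3 -c "
from kin import *
go([.47,-.0455,.15],0,29)"
```

```text
tcp [ 0.4667 -0.0455  0.1333] shift [ 6.28 -0.4   3.22] turn [-0.141 -0.298 -0.044] q [-0.26  0.29  2.51  2.46  0.2 ]
```

```bash
python3 -m handwheel '[{"dx":2,"dy":0,"dz":2,"rx":-0.05,"ry":-0.1,"rz":-0.01},{"dx":4,"dy":-0.2,"dz":3,"rx":-0.1,"ry":-0.2,"rz":-0.03},{"dx":6.3,"dy":-0.4,"dz":3.2,"rx":-0.14,"ry":-0.3,"rz":-0.04},{"dx":6.3,"dy":-0.4,"dz":3.2,"rx":-0.14,"ry":-0.3,"rz":-0.04},{"dx":6.3,"dy":-0.4,"dz":3.2,"rx":-0.14,"ry":-0.3,"rz":-0.04},{"dx":6.3,"dy":-0.4,"dz":3.2,"rx":-0.14,"ry":-0.3,"rz":-0.04},{"dx":6.3,"dy":-0.4,"dz":3.2,"rx":-0.14,"ry":-0.3,"rz":-0.04},{"dx":6.3,"dy":-0.4,"dz":3.2,"rx":-0.14,"ry":-0.3,"rz":-0.04}]'; python3 -c "
from kin import *
where()
go([.412,-.0455,.06],0,26)
go([.412,-.0455,.022],0,23)"
```

```text
time_s: 3.93
tool_pos: [0.4664, -0.0345, 0.1345]
ee_rot: [[0.883, 0.023, 0.468], [0.001, -0.999, 0.048], [0.469, -0.042, -0.882]]
contact_force: [-0.3, 0.2, -0.6]
finger_gap: 0.0851
grasp_force: 0.0
corner [ 0.47   -0.0351  0.1511] tool z [ 0.468  0.048 -0.882] j [-0.28  0.29  2.49  2.08  0.2  -0.77] F [-0.3  0.2 -0.6] 3.9333
tcp [ 0.4078 -0.0455  0.0435] shift [-5.85 -1.1  -9.1 ] turn [-0.043  0.034 -0.022] q [-0.31  0.59  2.67  2.89  0.56]
tcp [ 0.407  -0.0455  0.0057] shift [ -5.94  -1.1  -12.88] turn [-0.043  0.087 -0.021] q [-0.29  0.69  2.64  2.94  0.59]
```

```bash
python3 -m handwheel '[{"dx":-2,"dy":-0.4,"dz":0,"rx":-0.02,"ry":0.03,"rz":-0.01},{"dx":-4,"dy":-0.8,"dz":-1,"rx":-0.03,"ry":0.06,"rz":-0.02},{"dx":-5.9,"dy":-1.1,"dz":-3,"rx":-0.043,"ry":0.087,"rz":-0.02},{"dx":-5.9,"dy":-1.1,"dz":-5,"rx":-0.043,"ry":0.087,"rz":-0.02},{"dx":-5.9,"dy":-1.1,"dz":-7,"rx":-0.043,"ry":0.087,"rz":-0.02},{"dx":-5.9,"dy":-1.1,"dz":-9,"rx":-0.043,"ry":0.087,"rz":-0.02},{"dx":-5.9,"dy":-1.1,"dz":-11,"rx":-0.043,"ry":0.087,"rz":-0.02},{"dx":-5.9,"dy":-1.1,"dz":-12.5,"rx":-0.043,"ry":0.087,"rz":-0.02},{"dx":-5.9,"dy":-1.1,"dz":-12.5,"rx":-0.043,"ry":0.087,"rz":-0.02},{"dx":-5.9,"dy":-1.1,"dz":-12.5,"rx":-0.043,"ry":0.087,"rz":-0.02}]'; python3 -c "
from kin import *
where()
go([.412,-.0455,.022],0,23)
f=grab_frame('scene'); im=cv2.resize(f['pixels'][150:290,260:420],None,fx=4,fy=4,interpolation=cv2.INTER_CUBIC); cv2.imwrite('pics/s1.png',im[...,::-1])"
```

```text
time_s: 4.77
tool_pos: [0.4058, -0.0447, 0.0081]
ee_rot: [[0.923, 0.001, 0.386], [-0.0, -1.0, 0.004], [0.386, -0.003, -0.923]]
contact_force: [-0.9, -0.0, 0.1]
finger_gap: 0.0853
grasp_force: 0.0
corner [ 0.4109 -0.0447  0.0243] tool z [ 0.386  0.004 -0.923] j [-0.29  0.68  2.64  2.93  0.56 -1.66] F [-0.9 -0.   0.1] 4.7667
tcp [ 0.407  -0.0455  0.0057] shift [ 0.12 -0.08 -0.23] turn [-0.003 -0.006 -0.001] q [-0.29  0.69  2.64  2.94  0.59]
```

View pics/s1.png

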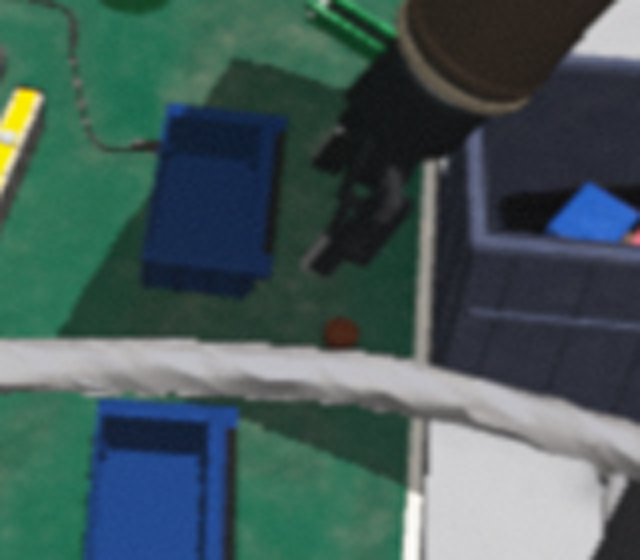

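The fingers straddle the front of the right crate. The left finger is at about (318,258) in the crop, well clear of the hand stamp at (340,335). I'll advance under the lip.

```bash
python3 -m handwheel '[{"dx":0.6,"dy":-0.1,"dz":-0.2,"rx":0,"ry":0,"rz":0},{"dx":1.2,"dy":-0.1,"dz":-0.2,"rx":0,"ry":0,"rz":0},{"dx":1.6,"dy":-0.1,"dz":-0.2,"rx":0,"ry":0,"rz":0},{"dx":1.9,"dy":-0.1,"dz":-0.2,"rx":0,"ry":0,"rz":0},{"dx":2.1,"dy":-0.1,"dz":-0.2,"rx":0,"ry":0,"rz":0},{"dx":2.1,"dy":-0.1,"dz":-0.2,"rx":0,"ry":0,"rz":0}]'; python3 -c "
from kin import *
where()"
```

```text
time_s: 5.32
tool_pos: [0.4287, -0.0463, 0.0079]
ee_rot: [[0.921, 0.002, 0.391], [0.001, -1.0, 0.002], [0.391, -0.001, -0.921]]
contact_force: [0.0, 0.2, 1.2]
finger_gap: 0.0854
grasp_force: 0.0
corner [ 0.4338 -0.0463  0.0241] tool z [ 0.391  0.002 -0.921] j [-0.27  0.66  2.59  2.92  0.51 -1.63] F [0.  0.2 1.2] 5.3167
```

```bash
python3 -m handwheel '[{"dx":0.3,"dy":0,"dz":0,"rx":0,"ry":0,"rz":0},{"dx":0.5,"dy":0,"dz":0.3,"rx":0,"ry":0,"rz":0},{"dx":0.7,"dy":0,"dz":0.8,"rx":0,"ry":0,"rz":0},{"dx":1.0,"dy":0,"dz":1.3,"rx":0,"ry":0,"rz":0},{"dx":1.3,"dy":0,"dz":1.7,"rx":0,"ry":0,"rz":0},{"dx":1.6,"dy":0,"dz":2.1,"rx":0,"ry":0,"rz":0},{"dx":1.6,"dy":0,"dz":2.1,"rx":0,"ry":0,"rz":0}]'; python3 -c "
from kin import *
where()
f=grab_frame('scene'); im=cv2.resize(f['pixels'][150:290,260:420],None,fx=4,fy=4,interpolation=cv2.INTER_CUBIC); cv2.imwrite('pics/s2.png',im[...,::-1])"
```

```text
time_s: 5.9
tool_pos: [0.445, -0.0464, 0.0292]
ee_rot: [[0.92, 0.002, 0.391], [0.001, -1.0, 0.001], [0.391, -0.001, -0.92]]
contact_force: [-2.1, 0.8, -0.4]
finger_gap: 0.0857
grasp_force: 0.9
corner [ 0.45   -0.0464  0.0455] tool z [ 0.391  0.001 -0.92 ] j [-0.26  0.58  2.55  2.87  0.39 -1.56] F [-2.1  0.8 -0.4] 5.9
```

View pics/s2.png

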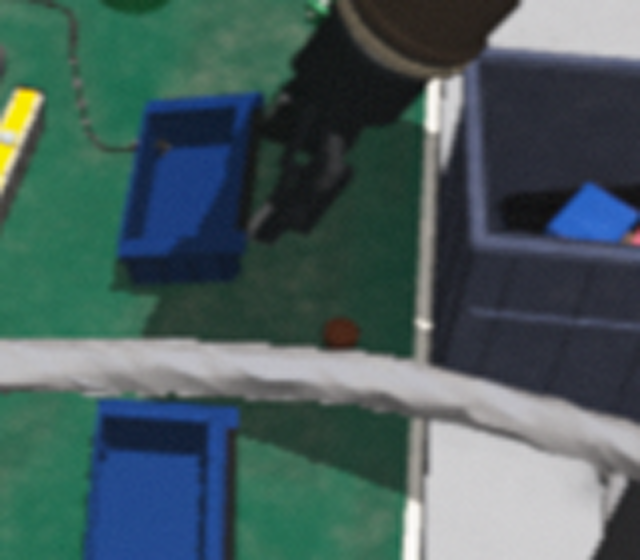

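The crate's lip looks raised and the fingers are touching its front edge (about x=250 in the crop). I'll confirm the tilt with a plane fit.

```bash
cat >> h.py <<'E'
def crate(y0,y1,x0=.39,x1=.68):
    t=grab_frame("top");P=cloud(t);X,Y,Z=P[...,0],P[...,1],P[...,2];p=t["pixels"].astype(int)
    m=(p[...,2]>p[...,0]*1.8)&(p[...,2]>p[...,1]*1.1)&(X>x0)&(X<x1)&(Y>y0)&(Y<y1)&(Z>-.01)&(Z<.13)
    q=P[m]; print("n",m.sum(),"min",np.percentile(q,1,0).round(3),"max",np.percentile(q,99,0).round(3))
    for lo in np.arange(.40,.66,.015):
        k=q[(abs(q[:,0]-lo)<.0075)]
        if len(k)>3: print(lo.round(3),"z %.3f..%.3f"%tuple(np.percentile(k[:,2],[3,97])), end="; ")
    print(); return t,P,q
E
python3 -c "
from h import *
crate(-.14,.05)"
```

```text
n 1094 min [ 0.448 -0.116  0.005] max [0.525 0.026 0.064]
0.445 z 0.060..0.067; 0.46 z 0.018..0.065; 0.475 z 0.013..0.058; 0.49 z 0.009..0.054; 0.505 z 0.004..0.050; 0.52 z 0.009..0.046;
```

```bash
python3 -m handwheel '[{"dx":0.3,"dy":0,"dz":0.35,"rx":0,"ry":-0.01,"rz":0},{"dx":0.7,"dy":0,"dz":0.75,"rx":0,"ry":-0.02,"rz":0},{"dx":1.1,"dy":0,"dz":1.15,"rx":0,"ry":-0.03,"rz":0},{"dx":1.6,"dy":0,"dz":1.55,"rx":0,"ry":-0.04,"rz":0},{"dx":2.1,"dy":0,"dz":1.9,"rx":0,"ry":-0.05,"rz":0},{"dx":2.6,"dy":0,"dz":2.2,"rx":0,"ry":-0.06,"rz":0},{"dx":3.1,"dy":0,"dz":2.45,"rx":0,"ry":-0.07,"rz":0},{"dx":3.6,"dy":0,"dz":2.7,"rx":0,"ry":-0.08,"rz":0},{"dx":3.6,"dy":0,"dz":2.7,"rx":0,"ry":-0.08,"rz":0}]'; python3 -c "
from kin import *
where()
crate(-.14,.05)"
```

```text
time_s: 6.75
tool_pos: [0.4811, -0.0463, 0.0557]
ee_rot: [[0.886, 0.002, 0.464], [0.001, -1.0, 0.002], [0.464, -0.001, -0.886]]
contact_force: [-0.4, -0.1, 0.3]
finger_gap: 0.0854
grasp_force: 0.2
corner [ 0.4848 -0.0463  0.0724] tool z [ 0.464  0.002 -0.886] j [-0.25  0.54  2.52  2.84  0.4  -1.51] F [-0.4 -0.1  0.3] 6.75
n 1138 min [ 0.465 -0.115  0.006] max [0.543 0.025 0.089]
0.46 z 0.048..0.127; 0.475 z 0.052..0.089; 0.49 z 0.075..0.089; 0.505 z 0.010..0.072; 0.52 z 0.006..0.059; 0.535 z 0.017..0.044; 0.55 z 0.005..0.037;
```

```bash
python3 -m handwheel '[{"dx":0.5,"dy":0,"dz":0.25,"rx":0,"ry":-0.01,"rz":0},{"dx":1.0,"dy":0,"dz":0.45,"rx":0,"ry":-0.02,"rz":0},{"dx":1.5,"dy":0,"dz":0.6,"rx":0,"ry":-0.02,"rz":0},{"dx":2.0,"dy":0,"dz":0.75,"rx":0,"ry":-0.02,"rz":0},{"dx":2.5,"dy":0,"dz":0.9,"rx":0,"ry":-0.02,"rz":0},{"dx":3.0,"dy":0,"dz":1.0,"rx":0,"ry":-0.02,"rz":0},{"dx":3.4,"dy":0,"dz":1.0,"rx":0,"ry":-0.02,"rz":0},{"dx":3.8,"dy":0,"dz":1.0,"rx":0,"ry":-0.02,"rz":0},{"dx":4.1,"dy":0,"dz":1.0,"rx":0,"ry":-0.02,"rz":0},{"dx":4.4,"dy":0,"dz":1.0,"rx":0,"ry":-0.02,"rz":0},{"dx":4.4,"dy":0,"dz":1.0,"rx":0,"ry":-0.02,"rz":0},{"dx":4.4,"dy":0,"dz":1.0,"rx":0,"ry":-0.02,"rz":0}]'; python3 -c "
from kin import *
where()
crate(-.14,.05)"
```

```text
time_s: 7.8
tool_pos: [0.5239, -0.0462, 0.0651]
ee_rot: [[0.878, 0.002, 0.479], [0.001, -1.0, 0.002], [0.479, -0.001, -0.878]]
contact_force: [0.3, -0.0, 0.1]
finger_gap: 0.0856
grasp_force: 0.0
corner [ 0.5273 -0.0462  0.0818] tool z [ 0.479  0.002 -0.878] j [-0.22  0.52  2.43  2.8   0.32 -1.44] F [ 0.3 -0.   0.1] 7.8
n 497 min [ 0.508 -0.114  0.005] max [0.548 0.022 0.092]
0.505 z 0.068..0.083; 0.52 z 0.067..0.080; 0.535 z 0.068..0.089; 0.55 z 0.009..0.093; 0.565 z 0.001..0.007;
```

```bash
python3 -m handwheel '[{"dx":-1,"dy":0,"dz":0.5,"rx":0,"ry":0,"rz":0},{"dx":-3,"dy":0,"dz":2,"rx":0,"ry":0,"rz":0},{"dx":-5,"dy":0,"dz":4,"rx":0,"ry":0,"rz":0},{"dx":-7,"dy":0,"dz":6,"rx":0,"ry":0,"rz":0},{"dx":-7.5,"dy":0,"dz":7,"rx":0,"ry":0,"rz":0},{"dx":-7.5,"dy":0,"dz":7,"rx":0,"ry":0,"rz":0}]'; python3 -c "
from kin import *
where()
w=grab_frame('wrist'); save(w,'w1.png')
for n in ['stamp','crate_a']: print(n,[(round(r['conf'],2),np.round(r['position'])) for r in tip_of(w,n)])
s=grab_frame('scene'); print([(round(r['conf'],2),np.round(r['position'])) for r in tip_of(s,'stamp')])
crate(-.14,.05)"
```

```text
time_s: 8.35
tool_pos: [0.447, -0.0463, 0.137]
ee_rot: [[0.877, 0.001, 0.48], [0.001, -1.0, 0.001], [0.48, -0.0, -0.877]]
contact_force: [0.8, 0.7, 0.1]
finger_gap: 0.0849
grasp_force: 0.0
corner [ 0.4504 -0.0463  0.1536] tool z [ 0.48   0.001 -0.877] j [-0.28  0.26  2.54  2.4   0.2  -1.09] F [0.8 0.7 0.1] 8.35
stamp [(0.71, array([  7., 232.]))]
crate_a [(0.9, array([278., 184.])), (0.66, array([ 12., 236.])), (0.29, array([13., 18.]))]
[(0.75, array([295., 287.])), (0.62, array([294., 285.])), (0.56, array([350., 162.]))]
n 676 min [ 0.515 -0.112  0.003] max [0.556 0.024 0.087]
0.52 z 0.004..0.076; 0.535 z 0.065..0.078; 0.55 z 0.053..0.088;
```

View pics/w1.png

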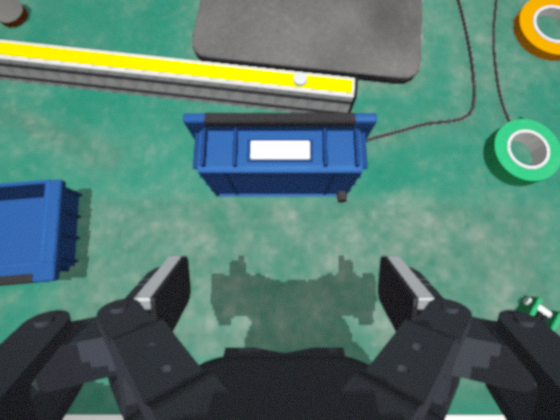

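The right crate stands on end: lip strip at row 118, its front wall with a white label at (280,150), and the underside at rows 172–195, which is plain blue. The left crate is at the left edge. Next I'll tip the left crate.

```bash
python3 -c "
from kin import *
L=np.array([.4303,.2036]);u=np.array([np.cos(.084),np.sin(.084)])
for off,z,a in ((-.016,.11,28),(-.016,.022,25),(.003,.022,25)): go([*(L+off*u),z],.084,a)
go([.45,.1,.15],.04,28)
"
```

```text
tcp [0.4108 0.202  0.0934] shift [-3.83 24.81 -4.11] turn [-0.002  0.01   0.082] q [ 0.57  0.42  2.52 -2.38  0.32]
tcp [0.4099 0.2019 0.0056] shift [ -3.91  24.8  -12.89] turn [-0.004  0.062  0.082] q [ 0.54  0.67  2.52 -2.73  0.49]
tcp [0.4288 0.2035 0.0056] shift [ -2.02  24.96 -12.89] turn [-0.004  0.062  0.082] q [ 0.52  0.67  2.49 -2.72  0.45]
tcp [0.4464 0.0999 0.1334] shift [-0.26 14.6  -0.11] turn [-0.002  0.01   0.038] q [ 0.22  0.28  2.51 -2.58  0.16]
```

```bash
python3 -m handwheel '[{"dx":0,"dy":2.5,"dz":0,"rx":0,"ry":0,"rz":0.01},{"dx":0,"dy":5.5,"dz":0,"rx":0,"ry":0,"rz":0.02},{"dx":0,"dy":8.5,"dz":0,"rx":0,"ry":0,"rz":0.03},{"dx":-1,"dy":11.5,"dz":0,"rx":0,"ry":0,"rz":0.04},{"dx":-1.5,"dy":14.5,"dz":0,"rx":0,"ry":0,"rz":0.05},{"dx":-2,"dy":17.5,"dz":0,"rx":0,"ry":0,"rz":0.06},{"dx":-3,"dy":20.5,"dz":-1,"rx":0,"ry":0,"rz":0.08},{"dx":-3.9,"dy":23,"dz":-2,"rx":0,"ry":0.01,"rz":0.08},{"dx":-3.9,"dy":24.8,"dz":-4,"rx":0,"ry":0.01,"rz":0.08},{"dx":-3.9,"dy":24.8,"dz":-4,"rx":0,"ry":0.01,"rz":0.08},{"dx":-3.9,"dy":24.8,"dz":-4,"rx":0,"ry":0.01,"rz":0.08},{"dx":-3.9,"dy":24.8,"dz":-4,"rx":0,"ry":0.01,"rz":0.08}]'; python3 -c "
from kin import *
where()
L=np.array([.4303,.2036]);u=np.array([np.cos(.084),np.sin(.084)])
for off,z,a in ((-.016,.022,25),(.003,.022,25)): go([*(L+off*u),z],.084,a)
"
```

```text
time_s: 9.65
tool_pos: [0.4089, 0.2027, 0.0937]
ee_rot: [[0.88, 0.085, 0.466], [0.075, -0.996, 0.039], [0.468, 0.0, -0.884]]
contact_force: [0.2, -1.1, 0.6]
finger_gap: 0.0852
grasp_force: 0.0
corner [0.4125 0.203  0.1103] tool z [ 0.466  0.039 -0.884] j [ 0.57  0.41  2.52  3.92  0.32 -1.89] F [ 0.2 -1.1  0.6] 9.65
tcp [0.4099 0.2019 0.0056] shift [ 0.1  -0.08 -8.81] turn [-0.004  0.051 -0.001] q [ 0.54  0.67  2.52 -2.73  0.49]
tcp [0.4288 0.2035 0.0056] shift [ 1.99  0.08 -8.81] turn [-0.004  0.051 -0.001] q [ 0.52  0.67  2.49 -2.72  0.45]
```

```bash
python3 -m handwheel '[{"dx":0,"dy":-0.1,"dz":-2,"rx":0,"ry":0.01,"rz":0},{"dx":0,"dy":-0.1,"dz":-4,"rx":0,"ry":0.03,"rz":0},{"dx":0,"dy":-0.1,"dz":-6,"rx":0,"ry":0.05,"rz":0},{"dx":0,"dy":-0.1,"dz":-7.8,"rx":0,"ry":0.05,"rz":0},{"dx":0,"dy":-0.1,"dz":-8.7,"rx":0,"ry":0.05,"rz":0},{"dx":0.2,"dy":-0.1,"dz":-8.7,"rx":0,"ry":0.05,"rz":0},{"dx":0.7,"dy":0,"dz":-8.7,"rx":0,"ry":0.05,"rz":0},{"dx":1.2,"dy":0,"dz":-8.7,"rx":0,"ry":0.05,"rz":0},{"dx":1.7,"dy":0.05,"dz":-8.7,"rx":0,"ry":0.05,"rz":0},{"dx":2.0,"dy":0.1,"dz":-8.7,"rx":0,"ry":0.05,"rz":0},{"dx":2.2,"dy":0.1,"dz":-8.7,"rx":0,"ry":0.05,"rz":0},{"dx":2.2,"dy":0.1,"dz":-8.7,"rx":0,"ry":0.05,"rz":0}]'; python3 -c "
from kin import *
where()
"
```

```text
time_s: 10.65
tool_pos: [0.4327, 0.2029, 0.0088]
ee_rot: [[0.901, 0.081, 0.425], [0.071, -0.997, 0.04], [0.427, -0.006, -0.904]]
contact_force: [0.3, 0.1, -1.2]
finger_gap: 0.0853
grasp_force: 0.0
corner [0.4371 0.2032 0.0253] tool z [ 0.425  0.04  -0.904] j [ 0.51  0.66  2.49  3.55  0.44 -1.55] F [ 0.3  0.1 -1.2] 10.65
```

```bash
python3 -m handwheel '[{"dx":0.1,"dy":0,"dz":-0.1,"rx":0,"ry":0,"rz":0},{"dx":0.4,"dy":0.03,"dz":0.3,"rx":0,"ry":0,"rz":0},{"dx":0.6,"dy":0.05,"dz":0.8,"rx":0,"ry":0,"rz":0},{"dx":0.9,"dy":0.07,"dz":1.3,"rx":0,"ry":0,"rz":0},{"dx":1.2,"dy":0.1,"dz":1.7,"rx":0,"ry":0,"rz":0},{"dx":1.5,"dy":0.12,"dz":2.1,"rx":0,"ry":0,"rz":0},{"dx":1.5,"dy":0.12,"dz":2.1,"rx":0,"ry":0,"rz":0}]'; python3 -c "
from kin import *
where()
crate(.1,.3)"
```

```text
time_s: 11.23
tool_pos: [0.4481, 0.2043, 0.0304]
ee_rot: [[0.901, 0.081, 0.426], [0.071, -0.997, 0.04], [0.428, -0.006, -0.904]]
contact_force: [-0.6, -0.2, 0.3]
finger_gap: 0.0856
grasp_force: 0.6
corner [0.4525 0.2045 0.0468] tool z [ 0.426  0.04  -0.904] j [ 0.49  0.59  2.45  3.64  0.35 -1.66] F [-0.6 -0.2  0.3] 11.2333
n 1421 min [0.447 0.136 0.003] max [0.531 0.28  0.066]
0.445 z 0.060..0.067; 0.46 z 0.020..0.067; 0.475 z 0.014..0.061; 0.49 z 0.010..0.056; 0.505 z 0.005..0.050; 0.52 z 0.005..0.047; 0.535 z -0.000..0.046;
```

Tipped about 15°, as with the first crate, so I'll continue the same way.

```bash
python3 -m handwheel '[{"dx":0.3,"dy":0.02,"dz":0.35,"rx":0,"ry":-0.01,"rz":0},{"dx":0.7,"dy":0.06,"dz":0.75,"rx":0,"ry":-0.02,"rz":0},{"dx":1.1,"dy":0.09,"dz":1.15,"rx":0,"ry":-0.03,"rz":0},{"dx":1.6,"dy":0.13,"dz":1.55,"rx":0,"ry":-0.04,"rz":0},{"dx":2.1,"dy":0.17,"dz":1.9,"rx":0,"ry":-0.05,"rz":0},{"dx":2.6,"dy":0.21,"dz":2.2,"rx":0,"ry":-0.06,"rz":0},{"dx":3.1,"dy":0.25,"dz":2.45,"rx":0,"ry":-0.07,"rz":0},{"dx":3.6,"dy":0.29,"dz":2.7,"rx":0,"ry":-0.08,"rz":0},{"dx":3.6,"dy":0.29,"dz":2.7,"rx":0,"ry":-0.08,"rz":0}]'; python3 -c "
from kin import *
where()
crate(.1,.3)"
```

```text
time_s: 12.03
tool_pos: [0.484, 0.2071, 0.0567]
ee_rot: [[0.864, 0.081, 0.497], [0.071, -0.997, 0.04], [0.498, 0.001, -0.867]]
contact_force: [-0.4, -0.6, 0.4]
finger_gap: 0.0854
grasp_force: 0.1
corner [0.4871 0.2073 0.0735] tool z [ 0.497  0.04  -0.867] j [ 0.49  0.56  2.42  3.7   0.38 -1.74] F [-0.4 -0.6  0.4] 12.0333
n 1161 min [0.466 0.139 0.004] max [0.549 0.28  0.09 ]
0.46 z 0.049..0.088; 0.475 z 0.050..0.092; 0.49 z 0.065..0.089; 0.505 z 0.009..0.081; 0.52 z 0.006..0.062; 0.535 z 0.014..0.048; 0.55 z 0.001..0.039;
```

```bash
python3 -m handwheel '[{"dx":0.5,"dy":0.04,"dz":0.25,"rx":0,"ry":0,"rz":0},{"dx":1.0,"dy":0.08,"dz":0.45,"rx":0,"ry":0,"rz":0},{"dx":1.5,"dy":0.12,"dz":0.6,"rx":0,"ry":0,"rz":0},{"dx":2.0,"dy":0.16,"dz":0.75,"rx":0,"ry":0,"rz":0},{"dx":2.5,"dy":0.2,"dz":0.9,"rx":0,"ry":0,"rz":0},{"dx":3.0,"dy":0.25,"dz":1.0,"rx":0,"ry":0,"rz":0},{"dx":3.4,"dy":0.28,"dz":1.0,"rx":0,"ry":0,"rz":0},{"dx":3.8,"dy":0.32,"dz":1.0,"rx":0,"ry":0,"rz":0},{"dx":4.1,"dy":0.34,"dz":1.0,"rx":0,"ry":0,"rz":0},{"dx":4.4,"dy":0.37,"dz":1.0,"rx":0,"ry":0,"rz":0},{"dx":4.4,"dy":0.37,"dz":1.0,"rx":0,"ry":0,"rz":0},{"dx":4.4,"dy":0.37,"dz":1.0,"rx":0,"ry":0,"rz":0}]'; python3 -m handwheel '[{"dx":-1,"dy":0,"dz":0.5,"rx":0,"ry":0,"rz":0},{"dx":-3,"dy":0,"dz":2,"rx":0,"ry":0,"rz":0},{"dx":-5,"dy":0,"dz":3,"rx":0,"ry":0,"rz":0},{"dx":-7,"dy":0,"dz":4,"rx":0,"ry":0,"rz":0},{"dx":-9,"dy":0,"dz":4,"rx":0,"ry":-0.05,"rz":0},{"dx":-9,"dy":0,"dz":4,"rx":0,"ry":-0.05,"rz":0}]'; python3 -c "
from kin import *
where()
w=grab_frame('wrist'); save(w,'w2.png')
crate(.1,.3)
print([(round(r['conf'],2),np.round(r['position'])) for r in tip_of(w,'stamp')])"
```

```text
time_s: 13.08
tool_pos: [0.5269, 0.2105, 0.0661]
ee_rot: [[0.865, 0.081, 0.495], [0.071, -0.997, 0.04], [0.496, 0.001, -0.868]]
contact_force: [-0.0, -0.1, -0.0]
finger_gap: 0.0854
grasp_force: 0.0
time_s: 13.58
tool_pos: [0.4322, 0.2095, 0.1063]
ee_rot: [[0.84, 0.079, 0.537], [0.068, -0.997, 0.04], [0.539, 0.003, -0.842]]
contact_force: [-1.1, -0.5, -1.4]
finger_gap: 0.0853
grasp_force: 0.0
corner [0.4344 0.2097 0.1232] tool z [ 0.537  0.04  -0.842] j [ 0.6   0.42  2.52  3.89  0.41 -1.83] F [-1.1 -0.5 -1.4] 13.5833
n 676 min [0.512 0.144 0.002] max [0.561 0.281 0.088]
0.505 z 0.006..0.072; 0.52 z 0.003..0.077; 0.535 z 0.051..0.078; 0.55 z 0.044..0.088; 0.565 z 0.003..0.088; 
[(0.66, array([287., 159.]))]
```

View pics/w2.png

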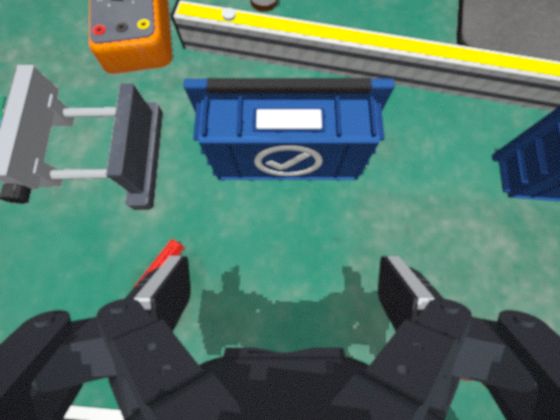

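The stamp (white ring with a tick) shows on the left crate at (287,159), so the left crate is crate_a. The right crate's underside was plain. The vise at (130,145) and the red marker at (165,260) are clear of it. Now I'll measure the rail face and the crate's heel.

```bash
cat >> h.py <<'E'
def wcloud():
    s=read_state(); f=grab_frame("wrist"); D=f["depth"]; K=np.array(f["mtx"]); v,u=np.indices(D.shape)
    P=np.stack([(u-K[0,2])/K[0,0]*D,(v-K[1,2])/K[1,1]*D,D],-1); T=np.array(f["T_tool_cam"])
    P=P@T[:3,:3].T+T[:3,3]; P=P@np.array(s["ee_rot"]).T+np.array(s["tool_pos"]); P[D==0]=np.nan
    return f,P
def line(q,n):
    a=np.polyfit(q[:,1],q[:,0],1); 
    for _ in range(3):
        r=q[:,0]-np.polyval(a,q[:,1]); q=q[abs(r)<2*r.std()+1e-4]; a=np.polyfit(q[:,1],q[:,0],1)
    print(n,"x at y=.21: %.4f at y=-.045: %.4f yaw %.2f n %d"%(np.polyval(a,.21),np.polyval(a,-.045),-np.degrees(np.arctan(a[0])),len(q))); return a
def survey():
    f,P=wcloud(); p=f["pixels"].astype(int); X,Y,Z=P[...,0],P[...,1],P[...,2]
    yel=(p[...,0]>150)&(p[...,1]>140)&(p[...,2]<80)&(Z>.03)&(Z<.05)&(X>.5); line(P[yel],"stripe mid"); print("z",np.median(Z[yel]))
    face=(Z>.012)&(Z<.03)&(X>.58)&(X<.68)&(Y>.05)&(Y<.3)&(abs(p.max(-1)-p.min(-1))<40); 
    if face.sum()>30: line(P[face],"rail near face")
    blue=(p[...,2]>p[...,0]*1.5)&(p[...,2]>p[...,1]*1.1)
    und=blue&(Z>.012)&(Z<.06)&(X>.48)&(X<.6)&(Y>.15)&(Y<.26); line(P[und],"underside")
    lip=(Z>.074)&(Z<.095)&(X>.5)&(X<.66)&(Y>.11)&(Y<.3); q=P[lip]; print("lip y",np.percentile(q[:,1],[1,99]).round(4)); line(q,"lip mid")
E
python3 -c "
from kin import *
survey()"
```

```text
stripe mid x at y=.21: 0.6487 at y=-.045: 0.6176 yaw -6.95 n 3955
z 0.040055111495739426
rail near face x at y=.21: 0.6391 at y=-.045: 0.6079 yaw -6.99 n 3705
underside x at y=.21: 0.5202 at y=-.045: 0.5410 yaw 4.65 n 2283
lip y [0.1459 0.2844]
lip mid x at y=.21: 0.5539 at y=-.045: 0.5743 yaw 4.59 n 3685
```

```bash
python3 -c "
from kin import *
go([.48,.209,.016],.081,25)
go([.50,.2105,.016],.081,25)
go([.56,.211,.016],-.03,27)
go([.597,.21,.016],-.12,25)
go([.597,.21,.016],-.12,30)
t=grab_frame('top');P=cloud(t);p=t['pixels'].astype(int);X,Y,Z=[P[...,i] for i in range(3)]
yel=(p[...,0]>150)&(p[...,1]>140)&(p[...,2]<80)&(X>.5)&(X<.75)&(Y<.4)&(Y>-.2)&(Z<.1)
v,u=np.nonzero(yel); line(np.array([ray(t,(a,b),.04) for a,b in zip(u,v)]),'top stripe mid')
"
```

```text
tcp [ 4.755e-01  2.086e-01 -4.000e-04] shift [  3.83  -0.22 -10.68] turn [-0.006  0.133 -0.002] q [ 0.47  0.68  2.39 -2.69  0.37]
tcp [ 4.955e-01  2.101e-01 -4.000e-04] shift [  5.83  -0.07 -10.68] turn [-0.006  0.133 -0.002] q [ 0.45  0.68  2.35 -2.66  0.34]
tcp [ 0.5561  0.2111 -0.0006] shift [ 11.89   0.03 -10.69] turn [ 0.003  0.098 -0.113] q [ 0.44  0.7   2.24 -2.39  0.31]
tcp [ 5.926e-01  2.105e-01 -4.000e-04] shift [ 15.54  -0.03 -10.68] turn [ 0.008  0.133 -0.203] q [ 0.42  0.71  2.12 -1.89  0.23]
tcp [ 0.594   0.2104 -0.0008] shift [ 15.68  -0.05 -10.71] turn [ 0.006  0.046 -0.203] q [ 0.45  0.73  2.18 -2.23  0.35]
top stripe mid x at y=.21: 0.6486 at y=-.045: 0.6178 yaw -6.89 n 606
```

```bash
python3 -m handwheel '[{"dx":0.5,"dy":0,"dz":-2,"rx":0,"ry":0.02,"rz":0},{"dx":1,"dy":-0.1,"dz":-4,"rx":0,"ry":0.05,"rz":0},{"dx":2,"dy":-0.2,"dz":-6,"rx":0,"ry":0.08,"rz":0},{"dx":3,"dy":-0.2,"dz":-8,"rx":0,"ry":0.08,"rz":0},{"dx":3.8,"dy":-0.2,"dz":-9.5,"rx":0,"ry":0.08,"rz":0},{"dx":4.5,"dy":-0.15,"dz":-10.2,"rx":0,"ry":0.08,"rz":0},{"dx":5.2,"dy":-0.1,"dz":-10.5,"rx":0,"ry":0.08,"rz":0},{"dx":5.7,"dy":-0.1,"dz":-10.5,"rx":0,"ry":0.08,"rz":0},{"dx":5.7,"dy":-0.1,"dz":-10.5,"rx":0,"ry":0.08,"rz":0},{"dx":5.7,"dy":-0.1,"dz":-10.5,"rx":0,"ry":0.08,"rz":0}]'; python3 -c "
from kin import *
where()
go([.520,.212,.017],.081,28)
go([.560,.211,.017],-.02,28)
go([.597,.21,.017],-.12,28)
"
```

```text
time_s: 14.67
tool_pos: [0.4944, 0.2096, 0.0022]
ee_rot: [[0.879, 0.081, 0.47], [0.071, -0.997, 0.04], [0.471, -0.002, -0.882]]
contact_force: [0.3, 0.1, 0.5]
finger_gap: 0.0851
grasp_force: 0.0
corner [0.4979 0.2099 0.0188] tool z [ 0.47   0.04  -0.882] j [ 0.47  0.7   2.39  3.56  0.44 -1.61] F [0.3 0.1 0.5] 14.6667
tcp [5.164e-01 2.117e-01 4.000e-04] shift [ 2.2   0.21 -0.18] turn [-0.002  0.002 -0.   ] q [ 0.45  0.7   2.35 -2.7   0.4 ]
tcp [5.564e-01 2.111e-01 4.000e-04] shift [ 6.2   0.15 -0.18] turn [-0.002  0.002 -0.101] q [ 0.44  0.71  2.25 -2.45  0.33]
tcp [5.934e-01 2.104e-01 4.000e-04] shift [ 9.9   0.08 -0.18] turn [-0.002  0.002 -0.201] q [ 0.44  0.72  2.16 -2.12  0.3 ]
```

```bash
python3 -m handwheel '[{"dx":0.7,"dy":0.05,"dz":-0.3,"rx":0,"ry":0,"rz":0},{"dx":1.2,"dy":0.1,"dz":-0.3,"rx":0,"ry":0,"rz":0},{"dx":1.6,"dy":0.15,"dz":-0.3,"rx":0,"ry":0,"rz":0},{"dx":1.9,"dy":0.2,"dz":-0.3,"rx":0,"ry":0,"rz":0},{"dx":2.2,"dy":0.2,"dz":-0.3,"rx":0,"ry":0,"rz":0},{"dx":2.5,"dy":0.2,"dz":-0.3,"rx":0,"ry":0,"rz":-0.005},{"dx":2.8,"dy":0.2,"dz":-0.3,"rx":0,"ry":0,"rz":-0.01},{"dx":3.1,"dy":0.2,"dz":-0.3,"rx":0,"ry":0,"rz":-0.02},{"dx":3.4,"dy":0.2,"dz":-0.3,"rx":0,"ry":0,"rz":-0.03},{"dx":3.7,"dy":0.2,"dz":-0.3,"rx":0,"ry":0,"rz":-0.04},{"dx":4.0,"dy":0.2,"dz":-0.3,"rx":0,"ry":0,"rz":-0.05},{"dx":4.0,"dy":0.2,"dz":-0.3,"rx":0,"ry":0,"rz":-0.05}]'; python3 -c "
from kin import *
where()
survey()
"
```

```text
time_s: 15.67
tool_pos: [0.5348, 0.2118, -0.0016]
ee_rot: [[0.882, 0.03, 0.471], [0.026, -1.0, 0.016], [0.471, -0.002, -0.882]]
contact_force: [0.4, -0.4, 0.3]
finger_gap: 0.0856
grasp_force: 0.1
corner [0.5384 0.2119 0.015 ] tool z [ 0.471  0.016 -0.882] j [ 0.45  0.71  2.3   3.68  0.37 -1.71] F [ 0.4 -0.4  0.3] 15.6667
stripe mid x at y=.21: 0.6450 at y=-.045: 0.6253 yaw -4.42 n 5815
z 0.04017105756958971
rail near face x at y=.21: 0.6391 at y=-.045: 0.6079 yaw -6.99 n 10784
underside x at y=.21: 0.5366 at y=-.045: 0.5427 yaw 1.38 n 1203
lip y [0.1455 0.2808]
lip mid x at y=.21: 0.5418 at y=-.045: 0.5397 yaw -0.49 n 49017
```

```bash
python3 -m handwheel '[{"dx":0.4,"dy":0,"dz":0,"rx":0,"ry":0,"rz":-0.01},{"dx":0.8,"dy":0,"dz":0,"rx":0,"ry":0,"rz":-0.025},{"dx":1.2,"dy":0,"dz":0,"rx":0,"ry":0,"rz":-0.04},{"dx":1.6,"dy":0,"dz":0,"rx":0,"ry":0,"rz":-0.055},{"dx":2.0,"dy":0,"dz":0,"rx":0,"ry":0,"rz":-0.07},{"dx":2.5,"dy":-0.05,"dz":0,"rx":0,"ry":0,"rz":-0.09},{"dx":3.0,"dy":-0.1,"dz":0,"rx":0,"ry":0,"rz":-0.11},{"dx":3.5,"dy":-0.1,"dz":0,"rx":0,"ry":0,"rz":-0.13},{"dx":4.0,"dy":-0.1,"dz":0,"rx":0,"ry":0,"rz":-0.15},{"dx":4.5,"dy":-0.15,"dz":0,"rx":0,"ry":0,"rz":-0.15},{"dx":5.0,"dy":-0.2,"dz":0,"rx":0,"ry":0,"rz":-0.15},{"dx":5.0,"dy":-0.2,"dz":0,"rx":0,"ry":0,"rz":-0.15}]'; python3 -c "
from kin import *
where()
survey()
w=grab_frame('wrist'); save(w,'w3.png')
"
```

```text
time_s: 16.72
tool_pos: [0.5851, 0.2095, -0.0016]
ee_rot: [[0.876, -0.118, 0.468], [-0.105, -0.993, -0.054], [0.471, -0.002, -0.882]]
contact_force: [0.7, -0.6, 0.3]
finger_gap: 0.0849
grasp_force: 0.0
corner [0.5886 0.209  0.015 ] tool z [ 0.468 -0.054 -0.882] j [ 0.44  0.72  2.18  4.1   0.31 -2.  ] F [ 0.7 -0.6  0.3] 16.7167
stripe mid x at y=.21: 0.6471 at y=-.045: 0.6155 yaw -7.05 n 146
z 0.04018357172272706
rail near face x at y=.21: 0.5959 at y=-.045: 0.6554 yaw 13.13 n 1744
underside x at y=.21: 0.5872 at y=-.045: 0.5561 yaw -6.94 n 1185
lip y [0.1388 0.2744]
lip mid x at y=.21: 0.5912 at y=-.045: 0.5843 yaw -1.56 n 49927
```

View pics/w3.png

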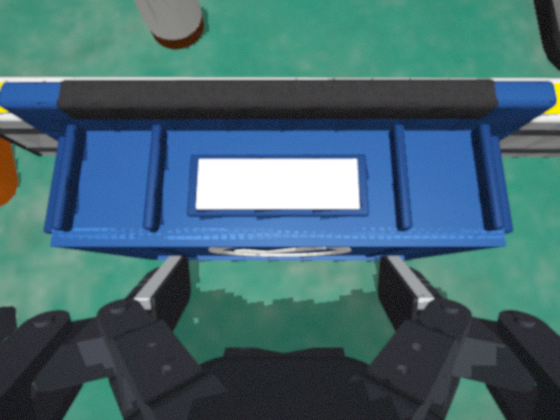

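The crate stands parallel to the rail, still upright, with its lip strip at row 100 and the label at (277,185). About 10 mm remains, so I'll finish slowly while watching the force.

```bash
python3 -m handwheel '[{"dx":0.3,"dy":-0.03,"dz":0,"rx":0,"ry":0,"rz":0},{"dx":0.6,"dy":-0.06,"dz":0,"rx":0,"ry":0,"rz":0},{"dx":0.8,"dy":-0.1,"dz":0,"rx":0,"ry":0,"rz":0},{"dx":0.9,"dy":-0.1,"dz":0,"rx":0,"ry":0,"rz":0},{"dx":0.9,"dy":-0.1,"dz":0,"rx":0,"ry":0,"rz":0}]'; python3 -m handwheel '[{"dx":0.1,"dy":0,"dz":0,"rx":0,"ry":0,"rz":0},{"dx":0.1,"dy":0,"dz":0,"rx":0,"ry":0,"rz":0}]';python3 -m handwheel '[{"dx":0.1,"dy":0,"dz":0,"rx":0,"ry":0,"rz":0},{"dx":0.1,"dy":0,"dz":0,"rx":0,"ry":0,"rz":0}]'; python3 -c "
from kin import *
where()
survey()
"
```

```text
time_s: 17.23
tool_pos: [0.5932, 0.2085, -0.0017]
ee_rot: [[0.876, -0.118, 0.468], [-0.105, -0.993, -0.054], [0.471, -0.002, -0.882]]
contact_force: [-1.2, 0.4, -0.6]
finger_gap: 0.0853
grasp_force: 0.1
time_s: 17.4
tool_pos: [0.5939, 0.2085, -0.0018]
ee_rot: [[0.876, -0.118, 0.467], [-0.105, -0.993, -0.054], [0.47, -0.002, -0.882]]
contact_force: [-0.5, -0.1, 1.0]
finger_gap: 0.0851
grasp_force: 0.5
time_s: 17.57
tool_pos: [0.595, 0.2085, -0.0017]
ee_rot: [[0.876, -0.118, 0.467], [-0.105, -0.993, -0.054], [0.471, -0.002, -0.882]]
contact_force: [-2.2, -0.3, 0.7]
finger_gap: 0.0854
grasp_force: 0.7
corner [0.5986 0.2081 0.0149] tool z [ 0.467 -0.054 -0.882] j [ 0.43  0.72  2.16  4.13  0.3  -2.04] F [-2.2 -0.3  0.7] 17.5667
stripe mid x at y=.21: 0.6458 at y=-.045: 0.6151 yaw -6.87 n 1233
z 0.04024311387882741
rail near face x at y=.21: 0.5970 at y=-.045: 0.6425 yaw 10.11 n 2810
underside x at y=.21: 0.5914 at y=-.045: 0.5875 yaw -0.88 n 911
lip y [0.1382 0.2734]
lip mid x at y=.21: 0.6013 at y=-.045: 0.5937 yaw -1.71 n 50119
```

```bash
R='"dy":0,"dz":0,"rx":0,"ry":0,"rz":0'; for i in 1 2; do python3 -m handwheel '[{"dx":0.1,"dy":0,"dz":0,"rx":0,"ry":0,"rz":0},{"dx":0.1,"dy":0,"dz":0,"rx":0,"ry":0,"rz":0},{"dx":0.1,"dy":0,"dz":0,"rx":0,"ry":0,"rz":0}]' | grep -E "tool_pos|contact|grasp"; done
```

```text
tool_pos: [0.596, 0.2086, -0.0017]
contact_force: [-1.0, -0.5, -0.4]
grasp_force: 0.4
tool_pos: [0.5967, 0.2086, -0.0019]
contact_force: [-4.2, 0.6, 1.7]
grasp_force: 2.1
```

```bash
for i in 1 2; do python3 -m handwheel '[{"dx":0.1,"dy":0,"dz":0,"rx":0,"ry":0,"rz":0},{"dx":0.1,"dy":0,"dz":0,"rx":0,"ry":0,"rz":0},{"dx":0.1,"dy":0,"dz":0,"rx":0,"ry":0,"rz":0}]' | grep -E "tool_pos|contact|grasp"; done; python3 -c "
from kin import *
where();survey()"
```

```text
tool_pos: [0.5969, 0.2086, -0.002]
contact_force: [-10.2, 2.0, 7.0]
grasp_force: 5.4
tool_pos: [0.5971, 0.2086, -0.0022]
contact_force: [-17.6, 3.6, 12.4]
grasp_force: 8.8
corner [0.6007 0.2081 0.0145] tool z [ 0.465 -0.054 -0.884] j [ 0.43  0.73  2.15  4.14  0.29 -2.06] F [-17.6   3.6  12.4] 18.6167
stripe mid x at y=.21: 0.6460 at y=-.045: 0.6150 yaw -6.92 n 1443
z 0.040202494457324434
rail near face x at y=.21: 0.5968 at y=-.045: 0.6385 yaw 9.29 n 2959
underside x at y=.21: 0.5915 at y=-.045: 0.5943 yaw 0.63 n 756
lip y [0.1382 0.2732]
lip mid x at y=.21: 0.6034 at y=-.045: 0.5955 yaw -1.77 n 50115
```

Firm contact with the rail: 17 N, and the fingers are no longer advancing. I'll back straight off and look.

```bash
python3 -m handwheel '[{"dx":-0.5,"dy":0.05,"dz":0.1,"rx":0,"ry":0,"rz":0},{"dx":-1.5,"dy":0.15,"dz":0.2,"rx":0,"ry":0,"rz":0},{"dx":-3.5,"dy":0.3,"dz":0.5,"rx":0,"ry":0,"rz":0},{"dx":-6,"dy":0.5,"dz":2,"rx":0,"ry":0,"rz":0},{"dx":-8.5,"dy":0.5,"dz":5,"rx":0,"ry":0,"rz":0},{"dx":-11,"dy":0.5,"dz":8,"rx":0,"ry":0,"rz":0},{"dx":-12.5,"dy":0.5,"dz":11,"rx":0,"ry":0,"rz":0},{"dx":-12.5,"dy":0.5,"dz":12,"rx":0,"ry":0,"rz":0},{"dx":-12.5,"dy":0.5,"dz":12,"rx":0,"ry":0,"rz":0}]'; python3 -c "
from kin import *
where()
f,P=wcloud(); save(f,'w4.png'); p=f['pixels'].astype(int); X,Y,Z=P[...,0],P[...,1],P[...,2]
blue=(p[...,2]>p[...,0]*1.5)&(p[...,2]>p[...,1]*1.1)
und=blue&(Z>.012)&(Z<.06)&(X>.56)&(X<.62)&(Y>.15)&(Y<.26); line(P[und],'underside')
face=(Z>.012)&(Z<.03)&(X>.58)&(X<.68)&(Y>.02)&(Y<.13)&(abs(p.max(-1)-p.min(-1))<40); line(P[face],'rail face')
t=grab_frame('top'); save(t,'top9.png')"
```

```text
time_s: 19.42
tool_pos: [0.4743, 0.2133, 0.1186]
ee_rot: [[0.872, -0.106, 0.477], [-0.095, -0.994, -0.047], [0.48, -0.004, -0.877]]
contact_force: [-0.1, -0.1, -0.6]
finger_gap: 0.0853
grasp_force: 0.0
corner [0.4777 0.2129 0.1353] tool z [ 0.477 -0.047 -0.877] j [ 0.58  0.4   2.34  4.7   0.31 -2.5 ] F [-0.1 -0.1 -0.6] 19.4167
underside x at y=.21: 0.5989 at y=-.045: 0.5676 yaw -6.99 n 2574
rail face x at y=.21: 0.5944 at y=-.045: 0.6646 yaw 15.38 n 1869
```

View pics/w4.png

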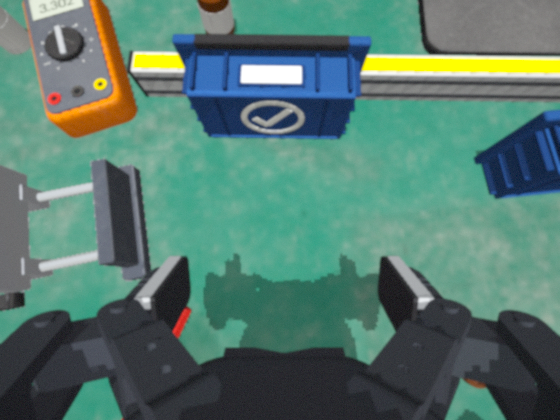

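View pics/top9.png

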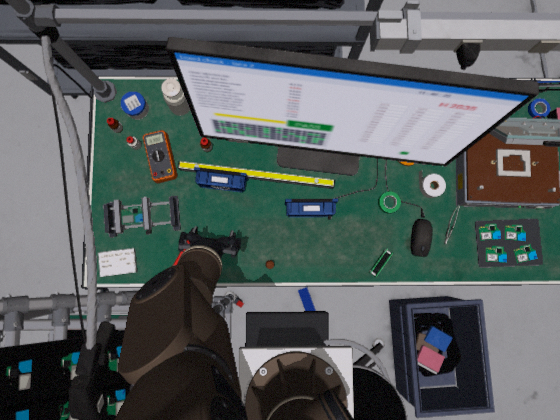

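The stamped crate stands upright against the rail: stamp ring at (272,117) in the wrist view, crate yaw −6.99° against the rail's −6.99°. The other crate still stands at (311,207) in the top view, and the bystanders I can see haven't moved.

```bash
python3 -c "
from workcell import *
print(sign_off())"
```

```text
the job is handed in; nothing more can be done
None
```

I tipped both crates on end; the left one carries the stamp, and it now stands on end flush against the dispatch rail, with the plain crate left standing where I tipped it, and the job is handed in.

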